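# Gauge and file ferrite ring cores in the sorting tray

## Task

Four brittle ferrite ring cores lie on the deck of the grey sorting tray. With the fingertips, gently push the three small ones, one at a time, through the gate into the slot until each lies wholly inside, leave the large one where it lies, and then push the shutter fully shut behind them. The cores chip, so do not pinch, lift or tip any of them, do not jam them hard, and leave the other things on the desk alone.

Things in the scene. Friction and masses are not known exactly. Their poses are not given: they have to be found in the camera images.
- tray: Grey painted metal sorting tray fixed to the desk, 300 mm long. Origin on the desk under its middle; +x is the sweep direction (deck, gate, slot), +y to the left of that, z up. Deck, gate and slot share one level floor 8 mm above the desk; walls, corner pieces and shutter strip rise 6 mm above it (tops 14 mm above the desk), so fingertips can pass over them and still push the taller cores.
- deck (a point): point on the deck's floor at tray x -55, y 0 mm, where the cores start around it. Deck floor: tray x -144 to 37, y -96 to 96 mm. Over its last 40 mm two solid corner pieces with 45 degree flanks, as high as the walls, funnel it to the gate
- gate (a point): middle of the gate, on the floor, in the plane of the shutter: tray x 45, y 0 mm. The gate is a 34 mm wide gap (y -17 to 17 mm) in the wall at x 37 to 42 mm; the shutter strip runs across at x 43 to 47 mm, right behind it
- slot_end (a point): middle of the slot's end stop, on the floor: tray x 144, y 0 mm. The slot is a straight channel on from the gate, x 48 to 144 mm, y -17 to 17 mm; it takes the three small cores in a single row with 6 mm to spare, so a core pushed in pushes those before it along
- shutter (a joint): sliding shutter of the gate, pushed by its knob; in m: 0 = fully open, at its stop; 0.046 = fully shut; it slides in the tray's +y direction to shut, against about 1 N of friction, and stays where it is left. From 0 to 0.008 it leaves the gate clear. It can shut only if no core stands in its plane
- shutter_knob (a point): top centre of the shutter's upright round steel knob, 13 mm across, 20 mm tall, standing from the strip (13 mm above the desk) up to this point 33 mm above the desk; fully open it lies at tray x 45, y -78 mm, fully shut at y -32 mm
- core_a: small dark ferrite ring core lying flat on the deck: 30 mm outside, 19 mm hole, 15 mm high, about 30 g, so its top is 23 mm above the desk. Origin at the centre of its underside, z its axis. The three small cores are alike
- core_b: second small ring core, like core_a
- core_c: third small ring core, like core_a
- big_core: large ring core of the same material: 42 mm outside, 26 mm hole, 13 mm high; too wide for the gate, it stays where it lies on the deck. Origin at the centre of its underside
- caliper: steel vernier caliper 200 x 74 x 8 mm lying on the desk beside the tray; leave alone. Origin under its middle
- solder_tin: round flux tin 64 mm across, 24 mm high, on the desk beside the tray; leave alone. Origin under its middle
- note_pad: block of sticky notes 70 x 70 x 17 mm on the desk; leave alone. Origin under its middle

How it is judged:
By the outcome, as a careful person would: the job done as asked, in the order asked, and still so for the second after the job is handed in, with the robot touching nothing.
It also fails if it takes over 66 s, if anything falls off the work surface, if the arm or the gripper's body presses on something with over 40 N, if the wrist force passes 120 N, or if a joint passes its speed limit or range.

## Robot

A 6-joint arm with a two-finger parallel gripper is mounted at the origin on a cart in front of the work surface, level with it; the furniture and walls round the work are solid. World frame = base frame: x ahead of the robot, y to its left, z up, the work surface at z = 0. Lengths are in m, angles in rad, forces in N, time in s.
With the tool pointing down it reaches from about 0.3 to 0.875 m from the base axis. Payload 6.4 kg.
Tool frame: the origin (TCP) lies between the finger pads; the fingertips stand ctrl.tip_extent ahead of it and the grasp point (between the pads) is the TCP (ctrl.tip_extent is the distance from the TCP to the fingertips, in m); z points along the fingers, y is the line along which they close (so a half turn about z gives the same grasp; the last joint's range is limited). The gripper opens to 85 mm and grips with 20 to 120 N. Pads are 22 mm wide; open, the fingers measure 114 mm over their backs; the gripper's body (76 mm by 85 mm) begins 54 mm behind the grasp point. The pads swing forward as they close: fully open they stand 13 mm farther back than shut.
Start: joints at [-1.488, 0.181, 1.607, -0, 1.354, -0.206], TCP at [0.164, -0.551, 0.25] pointing down, gripper open.
Joint ranges: [-2.99, 2.99], [-0.89, 2.07], [0.3, 2.58], [-1.14, 4.28], [0, 2.63], [-3.12, 3.12]. Speed limits (rad/s): [2.57, 2.57, 3.01, 3.14, 3.14, 3.14].

## Interface

Orientations are given as a unit quaternion [w, x, y, z].
In Python, from bench import ctrl gives the robot as it stands.
- The arm moves only by the tool send_rows, never from a script. Its arguments are lists of equal length, an entry for each row: "dr": the turn, a rotation vector about the tool's x, y, z in units of 6 degrees (1.0 is 6 degrees), a list of three; "xyz": the shift along the tool's x, y, z in cm, a list of three; "jaw": the opening in per cent of the stroke, from 0 (shut) to 100 (fully open). In form: {"dr": [[wx, wy, wz], ...], "xyz": [[dx, dy, dz], ...], "jaw": [jaw, ...]}. A call has exactly 8 rows; each row is the pose to reach, as a shift and turn from the pose commanded when the call began, along the tool's axes at that moment; what a row does not reach only later rows make up. A row lasts 1/8 s, in which the tool goes at most 62.5 mm and 10.7 degrees, less where a joint would pass 70% of its speed; a pose out of reach is approached as far as the arm can. A call with a gripper value outside its range is refused whole. The fingers move at their own pace and stop on an object; the grip force is fixed at half the most. Time passes only in rows, so rows that repeat a pose let the fingers close, or fill a call up. It gives the time, the measured TCP pose, the force, the opening and the grip force at its end, in the units of the state.
- ctrl.get_obs(): the state, without advancing time (a new reading comes with each control period).
- ctrl.camera(name): name is "scene" or "top" or "wrist"; returns the picture (420x560x3 uint8, red, green, blue); there is no depth.
- ctrl.calibration(name): a dict with "camera_matrix" (3x3 intrinsics, pixels), "world_from_camera" (4x4, takes a point from camera to world coordinates). Camera axes: x right, y up, looking along -z (the intrinsics and any distortion apply to the point x, -y, -z); pixel columns grow to the right and rows downward; lengths in m; the calibration is good to about 2 mm. A picture is of the moment at which its call begins: read the wrist's pose just before it. calibration takes no time and is no camera call; for the wrist camera it gives the pose at the moment of the call.
- ctrl.hand_in(): hands the job in; it is judged then, once.
The state is a dict: "time_s": time; "q": joint angles; "dq": joint speeds; "joint_efforts": joint torques, N m; "eef_pos": TCP position; "eef_rot": TCP orientation; "wrist_force": force on the tool from outside, world axes, zero at the start; "torque": the same for the moment, N m; "opening": opening from 0.0 (shut) to 1.0 (fully open); "grasp_force": force on a finger pad.
Only numpy, scipy, OpenCV 4.12 (cv2) and the standard library are available. Lean on these libraries where they do the work, as an engineer would, in place of code of your own. Each camera call takes 0.05 s, during which the arm holds its last target. There are 200 camera calls.

## Working session

There is one attempt and no reset: what is moved stays moved. The work goes in short steps, Python scripts to look and compute and a tool call to move; the robot and the scene stay as the last step left them, time stands still between calls to the robot, and variables do not carry over. Pictures are saved under pics/ and viewed, at most 10 in all, crops included, and the job is handed in when it is done.

Besides the shell and the picture viewer there is one more tool, called after "Request:" as name(argument=value, ...) on one line, values as JSON. send_rows: Moves the arm, as the interface text tells. Its arguments: {"type":"object","properties":{"dr":{"type":"array","items":{"type":"array","items":{"type":"number"}}},"xyz":{"type":"array","items":{"type":"array","items":{"type":"number"}}},"jaw":{"type":"array","items":{"type":"number"}}},"required":["dr","xyz","jaw"]}

```bash
ls; mkdir -p pics; python3 - <<'E'
from bench import ctrl
import cv2
o=ctrl.get_obs();print(o, ctrl.tip_extent)
for n in("top","scene"):
    im=ctrl.camera(n);cv2.imwrite(f"pics/{n}0.png",im[:,:,::-1]);c=ctrl.calibration(n);print(c)
E
```

```text
pics
{'time_s': 0.0, 'q': array([-1.48831740e+00,  1.81531832e-01,  1.60801407e+00,  3.99903560e-06,
        1.35379335e+00, -2.06309118e-01]), 'dq': array([ 2.71253401e-04, -1.10847834e-03,  8.60227281e-04,  2.01038634e-03,
        4.78243829e-06,  1.12199663e-03]), 'joint_efforts': array([-2.10074982e-04, -4.44872403e+01, -3.51336801e+01, -2.34669606e-04,
        9.37944045e-03,  1.48912648e-05]), 'eef_pos': array([ 0.16372376, -0.5506557 ,  0.24938637]), 'eef_rot': array([-8.71504136e-04,  9.89592968e-01,  1.43892304e-01,  5.59843117e-05]), 'wrist_force': array([ 0.18084682, -0.09730281,  0.0564052 ]), 'torque': array([-0.03704878, -0.02324713,  0.08324631]), 'grasp_force': 0.0, 'opening': 0.997692120285915} 0.019
{'camera_matrix': array([[520.55323638,   0.        , 278.25515662],
       [  0.        , 520.55323638, 205.03609481],
       [  0.        ,   0.        ,   1.        ]]), 'world_from_camera': array([[ 0.03285422,  0.97877709, -0.20227707,  0.24566049],
       [-0.99945361,  0.03290629, -0.00310636, -0.02960177],
       [ 0.00361575,  0.20226861,  0.97932341,  1.38871145],
       [ 0.        ,  0.        ,  0.        ,  1.        ]])}
{'camera_matrix': array([[401.49503201,   0.        , 274.71658516],
       [  0.        , 401.49503201, 213.66786229],
       [  0.        ,   0.        ,   1.        ]]), 'world_from_camera': array([[-0.78121233,  0.357503  , -0.51176058, -0.00289169],
       [-0.62424329, -0.45426673,  0.63558009,  0.65044745],
       [-0.00525402,  0.81598611,  0.57804763,  0.66524487],
       [ 0.        ,  0.        ,  0.        ,  1.        ]])}
```

View pics/top0.png

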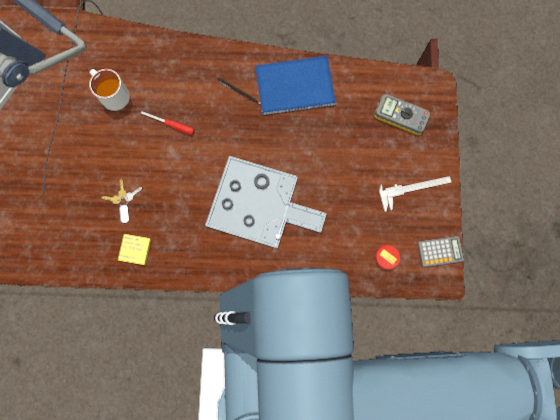

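View pics/scene0.png

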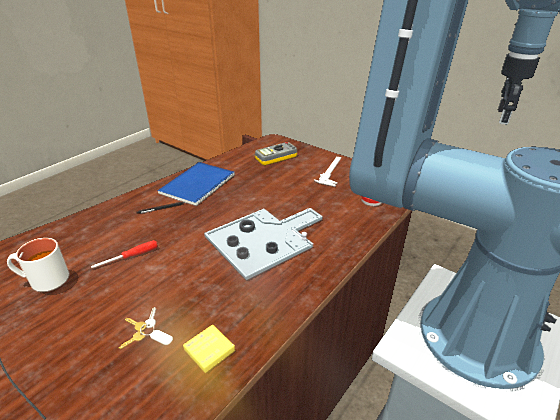

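The top view shows the tray centred near (262,204) with its slot pointing right to (325,218). The big core is near (262,181) and the small ones near (235,185), (227,204) and (249,221). I'll enlarge a crop.

```bash
python3 - <<'E'
import cv2
im=cv2.imread("pics/top0.png")[150:252,198:334]
cv2.imwrite("pics/crop0.png",cv2.resize(im,None,fx=5.8,fy=5.8,interpolation=cv2.INTER_CUBIC))
E
```

```text
(no output)
```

View pics/crop0.png

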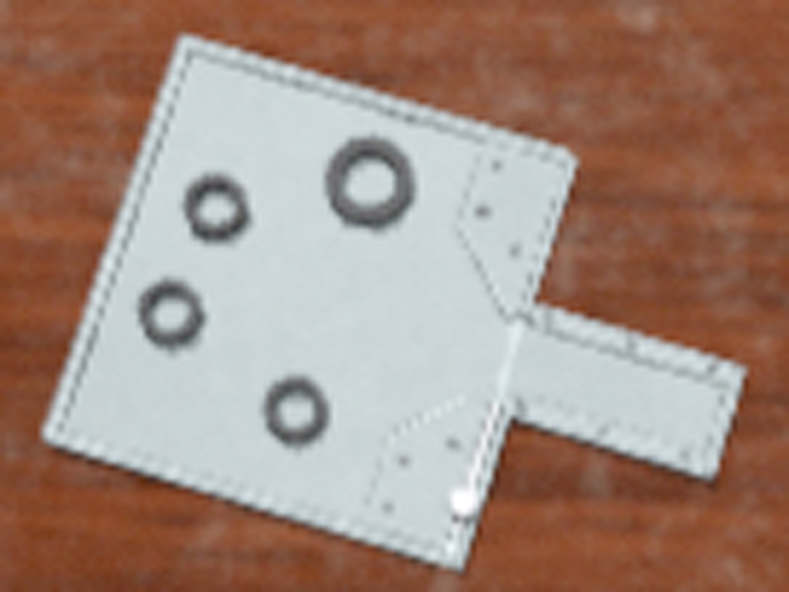

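The enlarged crop shows the tray's outer corners at (183,36), (577,155), (462,570) and (43,437), and the slot end at (746,370) and (715,478). Core centres are (217,209), (172,315), (297,412) and big (370,183). The knob is at (463,500).

```bash
cat > h.py <<'E'
import numpy as np, cv2
from bench import ctrl
def p2w(uv,z,c):
    K=np.array(c["camera_matrix"]);T=np.array(c["world_from_camera"])
    uv=np.atleast_2d(np.asarray(uv,float)); z=np.broadcast_to(z,(len(uv),))
    d=np.c_[(uv-[K[0,2],K[1,2]])/K[0,0],np.ones(len(uv))]*[1,-1,-1]
    d=d@T[:3,:3].T; o=T[:3,3]
    return o+d*((z-o[2])/d[:,2])[:,None]
def w2p(P,c):
    K=np.array(c["camera_matrix"]);T=np.array(c["world_from_camera"])
    q=(np.atleast_2d(P)-T[:3,3])@T[:3,:3]*[1,-1,-1]
    q=q@K.T; return q[:,:2]/q[:,2:]
E
python3 - <<'E'
from h import *
c=ctrl.calibration("top")
cr=lambda a:(np.array(a,float)+.5)/5.8-.5+[198,150]
t=p2w(cr([(183,36),(577,155),(462,570),(43,437),(746,370),(715,478)]),.014,c)[:,:2]
n=np.linalg.norm
print(t.round(4)); print("len",n(t[0]-t[1]),n(t[3]-t[2]),n(t[0]-t[3]),n(t[1]-t[2]),n(t[4]-t[5]))
m=(t[0]+t[3])/2; e=(t[4]+t[5])/2; print("total",n(e-m))
# fit tray pose
from scipy.optimize import least_squares
def f(p):
    x0,y0,a,w,s,dx=p;R=np.array([[np.cos(a),-np.sin(a)],[np.sin(a),np.cos(a)]])
    L=np.array([(-.15,w),(dx,w),(dx,-w),(-.15,-w),(.15,s),(.15,-s)])
    return ((L@R.T+[x0,y0])-t).ravel()
a=np.arctan2(*(e-m)[::-1])
r=least_squares(f,[*(m+e)/2,a,.1,.025,.047]);print(r.x,np.abs(r.fun).max())
x0,y0,a=r.x[:3];R=np.array([[np.cos(a),-np.sin(a)],[np.sin(a),np.cos(a)]])
P=p2w(cr([(217,209),(172,315),(297,412),(370,183),(463,500)]),[.023,.023,.023,.021,.033],c)[:,:2]
print("world",P.round(4));print("tray",((P-[x0,y0])@R).round(4))
E
```

```text
[[ 0.6632  0.1143]
 [ 0.6113 -0.0739]
 [ 0.4136 -0.0264]
 [ 0.4687  0.1688]
 [ 0.511  -0.1548]
 [ 0.46   -0.1413]]
len 0.19521101940823668 0.20275350660387353 0.20199899334852064 0.20331844966548565 0.05282600588746639
total 0.3005607753738807
[ 0.52558787 -0.00323799 -1.8368405   0.1013052   0.02641239  0.04869896] 0.0029492907662329176
world [[ 0.5773  0.0932]
 [ 0.5263  0.1114]
 [ 0.4828  0.0517]
 [ 0.5927  0.0226]
 [ 0.4431 -0.0258]]
tray [[-0.1066  0.0245]
 [-0.1108 -0.0295]
 [-0.0418 -0.0558]
 [-0.0426  0.0579]
 [ 0.0434 -0.0736]]
```

Request:
send_rows(dr=[[0,0,0],[0,0,0],[0,0,0],[0,0,0],[0,0,0],[0,0,0],[0,0,0],[0,0,0]], xyz=[[3.3,-2.9,0],[6.6,-5.8,0],[9.9,-8.6,0],[13.2,-11.5,0],[16.5,-14.4,0],[19.8,-17.3,0],[23.1,-20.1,0],[26.4,-23,0]], jaw=[24,24,24,24,24,24,24,24])

```text
time_s: 1.1
eef_pos: [0.3518, -0.2541, 0.2501]
eef_rot: [-0.0, 0.99, 0.144, -0.0]
wrist_force: [1.0, -0.3, -0.1]
opening: 0.241
grasp_force: 0.0
```

Request:
send_rows(dr=[[0,0,-1.4],[0,0,-2.8],[0,0,-4.2],[0,0,-5.6],[0,0,-7],[0,0,-8.4],[0,0,-9.7],[0,0,-9.7]], xyz=[[3.7,-3.3,0],[7.5,-6.6,0],[11.2,-9.9,0],[15,-13.1,0],[18.7,-16.4,0],[22.4,-19.7,0],[26.2,-23,0],[26.2,-23,0]], jaw=[24,24,24,24,24,24,24,24])

```text
time_s: 2.1
eef_pos: [0.5376, 0.0423, 0.2497]
eef_rot: [-0.001, 0.793, 0.609, -0.0]
wrist_force: [0.7, -0.8, 0.3]
opening: 0.241
grasp_force: 0.0
```

```bash
python3 - <<'E'
from h import *
o=ctrl.get_obs();print(o['time_s'],o['eef_pos'],o['eef_rot'],o['opening'],o['q'],o['wrist_force'])
c=ctrl.calibration("wrist");im=ctrl.camera("wrist");np.save("w1.npy",c,allow_pickle=True)
cv2.imwrite("pics/w1.png",cv2.resize(im[:,:,::-1],(784,588),interpolation=cv2.INTER_CUBIC));cv2.imwrite("pics/w1r.png",im[:,:,::-1]);print(c)
E
```

```text
2.1 [0.53762222 0.04231815 0.24965155] [-5.09943092e-04  7.93113015e-01  6.09074280e-01 -8.05382693e-05] 0.24060594873438598 [-1.42001829e-01  1.02165746e-01  1.69701261e+00  6.13441604e-04
  1.34325633e+00  1.18869922e-01] [ 0.69019742 -0.79175131  0.32776586]
{'camera_matrix': array([[321.7321721 ,   0.        , 284.44597651],
       [  0.        , 321.7321721 , 208.39643643],
       [  0.        ,   0.        ,   1.        ]]), 'world_from_camera': array([[ 0.96605272,  0.24480757,  0.08253115,  0.55966717],
       [-0.2583403 ,  0.91734159,  0.30289386,  0.12085264],
       [-0.00155854, -0.31393256,  0.94944401,  0.37304045],
       [ 0.        ,  0.        ,  0.        ,  1.        ]])}
```

View pics/w1.png

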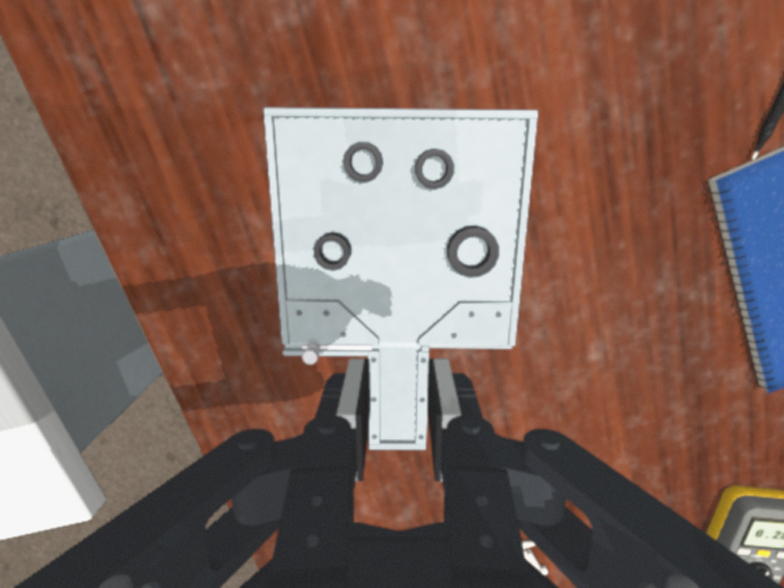

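The wrist view shows the tray well aligned, with tray −x up and +y right. Outer corners are (265,110) and (537,111), and the slot end is (371,449) and (426,449). Cores: a at (434,169), b at (363,162), c at (332,251), big at (472,251). The knob is at (310,357).

```bash
cat >> h.py <<'E'
def sil(x,y,r,h,c):
    t=np.linspace(0,2*np.pi,48)
    P=np.vstack([np.c_[x+r*np.cos(t),y+r*np.sin(t),np.full(48,z)] for z in(.008,.008+h)])
    m=cv2.moments(cv2.convexHull(w2p(P,c).astype(np.float32)));return np.array([m['m10'],m['m01']])/m['m00'],m['m00']
def cores(im,c,guess,thr=95):
    """im BGR wrist, guess: list of (u,v,r,h) -> world centres"""
    from scipy.optimize import fsolve
    k=(im.max(2)<thr).astype(np.uint8); out=[]
    cs,_=cv2.findContours(k,cv2.RETR_EXTERNAL,cv2.CHAIN_APPROX_NONE)
    for u,v,r,h in guess:
        b=max(cs,key=lambda q:cv2.pointPolygonTest(q,(float(u),float(v)),True))
        m=cv2.moments(cv2.convexHull(b)); g=np.array([m['m10'],m['m01']])/m['m00']
        w=p2w([(u,v)],.016,c)[0,:2]; s=fsolve(lambda p:sil(*p,r,h,c)[0]-g,w)
        out.append(s); print("core",s.round(4),"area",m['m00'],sil(*s,r,h,c)[1].round(0))
    return np.array(out)
E
python3 - <<'E'
from h import *
from scipy.optimize import least_squares
c=np.load("w1.npy",allow_pickle=True).item();im=cv2.imread("pics/w1r.png")
cv=lambda a:(np.array(a,float)+.5)/1.4-.5
px=cv([(265,110),(537,111),(514,347),(371,449),(426,449)])
t=p2w(px,.014,c)[:,:2]
def f(p):
    x0,y0,a,w,s,dx=p;R=np.array([[np.cos(a),-np.sin(a)],[np.sin(a),np.cos(a)]])
    L=np.array([(-.15,-w),(-.15,w),(dx,w),(.15,-s),(.15,s)])
    return ((L@R.T+[x0,y0])-t).ravel()
r=least_squares(f,[.5256,-.003,-1.837,.1,.025,.047]);print(r.x,np.abs(r.fun).max())
x0,y0,a=r.x[:3];R=np.array([[np.cos(a),-np.sin(a)],[np.sin(a),np.cos(a)]])
g=cv([(434,169),(363,162),(332,251),(472,251)])
W=cores(im,c,[(*g[0],.015,.015),(*g[1],.015,.015),(*g[2],.015,.015),(*g[3],.021,.013)])
print("tray",((W-[x0,y0])@R).round(4))
k=p2w(cv([(310,357)]),.033,c)[:,:2];print("knob",k,((k-[x0,y0])@R).round(4))
E
```

```text
[ 5.27362587e-01 -1.35189854e-03 -1.83775082e+00  1.00636635e-01
  2.60957988e-02  4.23976625e-02] 0.0009028607002311562Traceback (most recent call last):
  File "<stdin>", line 14, in <module>
  File "h.py", line 26, in cores
    out.append(s); print("core",s.round(4),"area",m['m00'],sil(*s,r,h,c)[1].round(0))
                                                           ^^^^^^^^^^^^^^^^^^^^^^
AttributeError: 'float' object has no attribute 'round'
```

```bash
sed -i 's/\[1\].round(0))/[1])/' h.py; cat >> h.py <<'E'
X0,Y0,A=.5274,-.0014,-1.8375
R=np.array([[np.cos(A),-np.sin(A)],[np.sin(A),np.cos(A)]])
def tray(P): return (np.atleast_2d(P)-[X0,Y0])@R
E
python3 - <<'E'
from h import *
c=np.load("w1.npy",allow_pickle=True).item();im=cv2.imread("pics/w1r.png")
cv=lambda a:(np.array(a,float)+.5)/1.4-.5
g=cv([(434,169),(363,162),(332,251),(472,251)])
W=cores(im,c,[(*g[0],.015,.015),(*g[1],.015,.015),(*g[2],.015,.015),(*g[3],.021,.013)])
print("tray",tray(W).round(4))
k=p2w(cv([(310,357)]),.033,c)[:,:2];print("knob",k,tray(k).round(4))
# where do fingertips appear? project predicted tip inner corners in tool frame
o=ctrl.get_obs()
from scipy.spatial.transform import Rotation as Ro
q=o['eef_rot'];Rt=Ro.from_quat([q[1],q[2],q[3],q[0]]).as_matrix();print(tray([o['eef_pos'][:2]]),np.degrees(np.arctan2(Rt[1,0],Rt[0,0])),np.degrees(A))
for s in(1,-1):
  for x in(-.011,.011):
    P=o['eef_pos']+Rt@[x,s*.0425*.24,.019]; print(s,x,w2p(P,c)*1.4)
E
```

```text
core [0.5859 0.0934] area 106.0 678.7298913769191
core [0.5205 0.1155] area 19.0 688.1150289664511
core [0.4867 0.056 ] area 431.0 630.6833703259472
core [0.599  0.0177] area 208.0 1152.6590159768239
tray [[-0.1069  0.0314]
 [-0.111  -0.0375]
 [-0.0446 -0.0544]
 [-0.0373  0.0641]]
knob [[ 0.44396352 -0.02386515]] [[ 0.0437 -0.0746]]
[[-0.04324329 -0.00198792]] 74.88214362569511 -105.28099485528877
1 -0.011 [[422.87677633 413.96598196]]
1 0.011 [[424.11361518 359.73118479]]
-1 -0.011 [[367.13467669 413.84034635]]
-1 0.011 [[365.93689624 359.59499965]]
```

```bash
python3 - <<'E'
from h import *
c=np.load("w1.npy",allow_pickle=True).item();im=cv2.imread("pics/w1r.png")
cv=lambda a:(np.array(a,float)+.5)/1.4-.5
# ring pixel guesses: on the ring body
g=cv([(434-17,169),(363-17,162),(332-17,251),(472-23,251)])
for thr in(120,140):
    W=cores(im,c,[(*g[0],.015,.015),(*g[1],.015,.015),(*g[2],.015,.015),(*g[3],.021,.013)],thr)
    print("tray",tray(W).round(4))
E
```

```text
core [0.5797 0.0962] area 558.0 674.3149204734946
core [0.5294 0.1147] area 565.0 682.0549541950459
core [0.4861 0.0552] area 511.0 630.0849277578527
core [0.5773 0.0302] area 991.5 1151.0994079220109
tray [[-0.108   0.0247]
 [-0.1125 -0.0287]
 [-0.0437 -0.0548]
 [-0.0436  0.0398]]
core [0.5799 0.0962] area 595.5 674.5400356580503
core [0.5293 0.1148] area 594.0 682.257125608623
core [0.486  0.0549] area 535.0 629.8640920727048
core [0.5773 0.0302] area 1035.0 1151.0994079220109
tray [[-0.108   0.025 ]
 [-0.1126 -0.0288]
 [-0.0434 -0.0548]
 [-0.0436  0.0398]]h.py:25: RuntimeWarning: The iteration is not making good progress, as measured by the 
 improvement from the last ten iterations.
  w=p2w([(u,v)],.016,c)[0,:2]; s=fsolve(lambda p:sil(*p,r,h,c)[0]-g,w)
```

Request:
send_rows(dr=[[0,0,-1],[0,0,-2],[0,0,-3],[0,0,-4],[0,0,-5],[0,0,-5],[0,0,-5],[0,0,-5]], xyz=[[0.5,-1.4,3],[1,-2.8,6],[1.6,-4.2,9],[2.1,-5.5,12],[2.6,-6.8,15],[2.6,-6.8,18],[2.6,-6.8,20],[2.6,-6.8,20.5]], jaw=[24,24,24,24,24,24,24,24])

```text
time_s: 3.15
eef_pos: [0.4767, 0.0816, 0.0441]
eef_rot: [-0.001, 0.611, 0.791, -0.001]
wrist_force: [0.3, -0.1, -0.7]
opening: 0.241
grasp_force: 0.0
```

```bash
cat >> h.py <<'E'
from scipy.spatial.transform import Rotation as Ro
def st():
    o=ctrl.get_obs();q=o['eef_rot'];Rt=Ro.from_quat([q[1],q[2],q[3],q[0]]).as_matrix()
    psi=(np.degrees(np.arctan2(-Rt[1,0],-Rt[0,0])-A)+180)%360-180
    t=tray([o['eef_pos'][:2]])[0]*1000
    print("t",o['time_s'],"tray",t.round(1),"z",round(o['eef_pos'][2]*1000,1),"psi",psi.round(2),"tilt",Rt[2].round(4),"F",np.round(o['wrist_force'],1));return t,psi,o['eef_pos'][2]*1000
def snap(n,s=1.4):
    im=ctrl.camera("wrist")[:,:,::-1]; cv2.imwrite(f"pics/{n}r.png",im); np.save(f"{n}.npy",ctrl.calibration("wrist"),allow_pickle=True)
    cv2.imwrite(f"pics/{n}.png",cv2.resize(im,None,fx=s,fy=s,interpolation=cv2.INTER_CUBIC)); return im
def plan(pts,d=22,z=None):
    "pts: (core x,y mm, psi deg) -> tool rows from current pose"
    t,p0,z0=st(); p=np.radians(p0)
    for x,y,ps in pts:
        a=np.radians(ps);dx,dy=x-d*np.cos(a)-t[0],y-d*np.sin(a)-t[1]
        u=dx*np.cos(p)+dy*np.sin(p);v=-dx*np.sin(p)+dy*np.cos(p)
        print("dr",round(-(ps-p0)/6,2),"xyz",round(-u/10,2),round(v/10,2),round((z0-z)/10,2) if z else 0)
E
python3 - <<'E'
from h import *
st(); snap("w2")
plan([(-43.5-7,-54.8-4,30)],22,36)
E
```

```text
t 3.15 tray [-66.7 -70.8] z 44.1 psi 29.91 tilt [ 8.0e-04 -3.1e-03 -1.0e+00] F [ 0.3 -0.1 -0.7]
t 3.2 tray [-66.9 -70.4] z 44.4 psi 29.92 tilt [ 5.0e-04 -2.2e-03 -1.0e+00] F [ 0.  -0.9  1. ]
dr -0.01 xyz 0.2 0.18 0.84
```

View pics/w2.png

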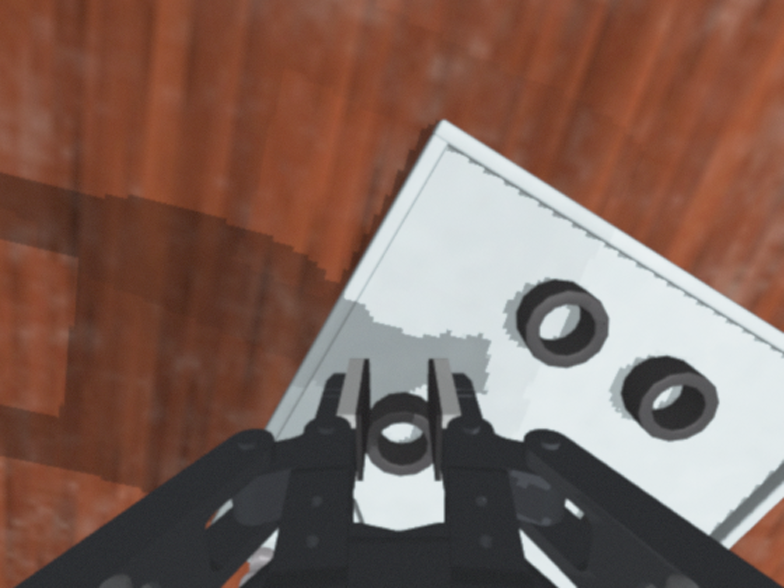

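The view shows core_c centred between the fingertips at (402,437), perhaps too close to descend. I'll measure it before going down.

```bash
python3 - <<'E'
from h import *
c=np.load("w2.npy",allow_pickle=True).item()
cv=lambda a:(np.array(a,float)+.5)/1.4-.5
print((tray(p2w(cv([(402,437),(568,328),(678,402)]),.023,c)[:,:2])*1000).round(1))
o=ctrl.get_obs();q=o['eef_rot'];Rt=Ro.from_quat([q[1],q[2],q[3],q[0]]).as_matrix()
for s in(1,-1):
  for x in(-.011,.011):
    P=o['eef_pos']+Rt@[x,s*.0425*.24,.019]; print(s,x,w2p(P,c)*1.4)
E
```

```text
[[ -46.7  -56. ]
 [-114.2  -28.4]
 [-110.6   24.2]]
1 -0.011 [[423.20405697 409.03412538]]
1 0.011 [[424.2869562  354.31806285]]
-1 -0.011 [[367.19023631 409.02902183]]
-1 0.011 [[365.80964348 354.31699137]]
```

```bash
python3 - <<'E'
from h import *
d=np.array([.866,.5])
P=[np.array([-46.7,-56.])-d*k for k in(9,9,9,9,5,1)]+[np.array([-44,-53.5]),np.array([-40,-50])]
plan([(*p,30) for p in P],22,35.8)
E
```

```text
t 3.2 tray [-66.9 -70.4] z 44.4 psi 29.92 tilt [ 5.0e-04 -2.2e-03 -1.0e+00] F [ 0.  -0.9  1. ]
dr -0.01 xyz 0.63 0.23 0.86
dr -0.01 xyz 0.63 0.23 0.86
dr -0.01 xyz 0.63 0.23 0.86
dr -0.01 xyz 0.63 0.23 0.86
dr -0.01 xyz 0.23 0.23 0.86
dr -0.01 xyz -0.17 0.24 0.86
dr -0.01 xyz -0.62 0.32 0.86
dr -0.01 xyz -1.15 0.42 0.86
```

Request:
send_rows(dr=[[0,0,0],[0,0,0],[0,0,0],[0,0,0],[0,0,0],[0,0,0],[0,0,0],[0,0,0]], xyz=[[0.65,0.15,0],[0.65,0.15,0.4],[0.65,0.15,0.85],[0.65,0.15,0.85],[0.25,0.15,0.85],[-0.15,0.15,0.85],[-0.6,0.2,0.85],[-1.15,0.3,0.85]], jaw=[24,24,24,24,24,24,24,24])

```text
time_s: 4.2
eef_pos: [0.4842, 0.0718, 0.0368]
eef_rot: [-0.0, 0.611, 0.792, 0.0]
wrist_force: [0.1, 0.0, -0.5]
opening: 0.238
grasp_force: 0.1
```

```bash
python3 - <<'E'
from h import *
t,p,z=st(); snap("w3")
f=np.array([np.cos(np.radians(p)),np.sin(np.radians(p))]); core=t+22*f; print("core",core)
a,b=core,np.array([-8.,-21])
n=8
P=[a+(b-a)*k/n for k in range(1,n+1)]
plan([(*q,30) for q in P],22,35.8)
E
```

```text
t 4.2 tray [-59.2 -61. ] z 36.8 psi 30.02 tilt [ 0. -0. -1.] F [ 0.1  0.  -0.5]
core [-40.16429898 -49.97720167]
t 4.25 tray [-58.8 -60.4] z 36.9 psi 30.01 tilt [-4.e-04  4.e-04 -1.e+00] F [ 0.1 -0.7  0.1]
dr 0.0 xyz -0.47 0.08 0.11
dr 0.0 xyz -1.0 0.19 0.11
dr 0.0 xyz -1.53 0.31 0.11
dr 0.0 xyz -2.06 0.42 0.11
dr 0.0 xyz -2.59 0.53 0.11
dr 0.0 xyz -3.12 0.64 0.11
dr 0.0 xyz -3.65 0.76 0.11
dr 0.0 xyz -4.17 0.87 0.11
```

View pics/w3.png

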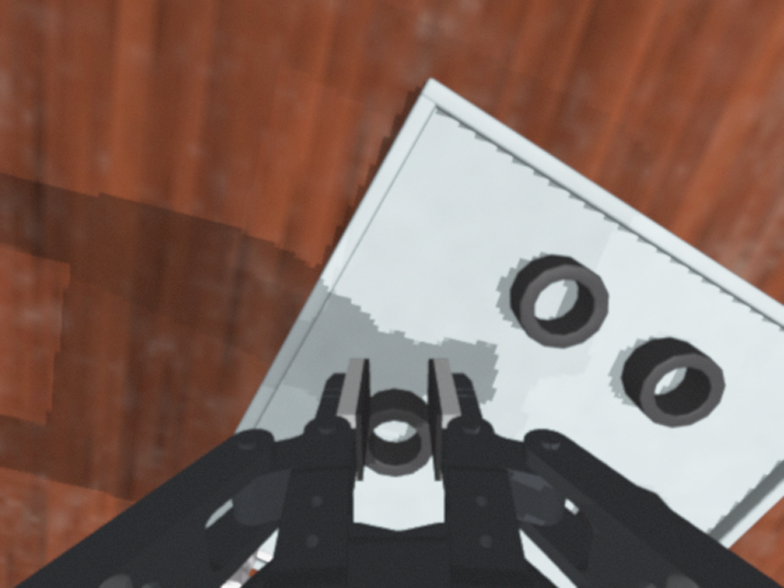

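Core_c is nested between the tips at (397,437), so I'll push on.

Request:
send_rows(dr=[[0,0,0],[0,0,0],[0,0,0],[0,0,0],[0,0,0],[0,0,0],[0,0,0],[0,0,0]], xyz=[[-0.5,0.1,0.05],[-1,0.2,0.05],[-1.55,0.3,0.05],[-2.05,0.4,0.05],[-2.6,0.55,0.05],[-3.1,0.65,0.05],[-3.65,0.75,0.05],[-4.15,0.85,0.05]], jaw=[24,24,24,24,24,24,24,24])

```text
time_s: 5.25
eef_pos: [0.503, 0.0339, 0.0363]
eef_rot: [-0.0, 0.611, 0.792, 0.0]
wrist_force: [-0.2, -0.2, -0.1]
opening: 0.244
grasp_force: 0.1
```

```bash
python3 - <<'E'
from h import *
t,p,z=st()
f=np.array([np.cos(np.radians(p)),np.sin(np.radians(p))]); core=t+22*f; print("core",core)
a,b=core,np.array([20.,0])
n=8
plan([(*(a+(b-a)*k/n),30*(1-k/n)) for k in range(1,n+1)],22)
E
```

```text
t 5.25 tray [-27.6 -32.8] z 36.3 psi 30.02 tilt [ 0.  0. -1.] F [-0.2 -0.2 -0.1]
core [ -8.54277281 -21.84116844]
t 5.25 tray [-27.6 -32.8] z 36.3 psi 30.02 tilt [ 0.  0. -1.] F [-0.2 -0.2 -0.1]
dr 0.63 xyz -0.45 0.2 0
dr 1.25 xyz -0.91 0.4 0
dr 1.88 xyz -1.38 0.6 0
dr 2.5 xyz -1.86 0.8 0
dr 3.13 xyz -2.34 1.0 0
dr 3.75 xyz -2.84 1.19 0
dr 4.38 xyz -3.35 1.38 0
dr 5.0 xyz -3.86 1.56 0
```

Request:
send_rows(dr=[[0,0,0.65],[0,0,1.25],[0,0,1.9],[0,0,2.5],[0,0,3.15],[0,0,3.75],[0,0,4.4],[0,0,5]], xyz=[[-0.45,0.2,0],[-0.9,0.4,0],[-1.4,0.6,0],[-1.85,0.8,0],[-2.35,1,0],[-2.85,1.2,0],[-3.35,1.4,0],[-3.85,1.55,0]], jaw=[24,24,24,24,24,24,24,24])

```text
time_s: 6.25
eef_pos: [0.5278, 0.0006, 0.0363]
eef_rot: [-0.0, 0.795, 0.606, -0.0]
wrist_force: [0.5, 0.1, -1.1]
opening: 0.239
grasp_force: 0.1
```

```bash
python3 - <<'E'
from h import *
st(); snap("w4")
E
```

```text
t 6.25 tray [-2.  -0.2] z 36.3 psi -0.09 tilt [-0.e+00 -1.e-04 -1.e+00] F [ 0.5  0.1 -1.1]
```

View pics/w4.png

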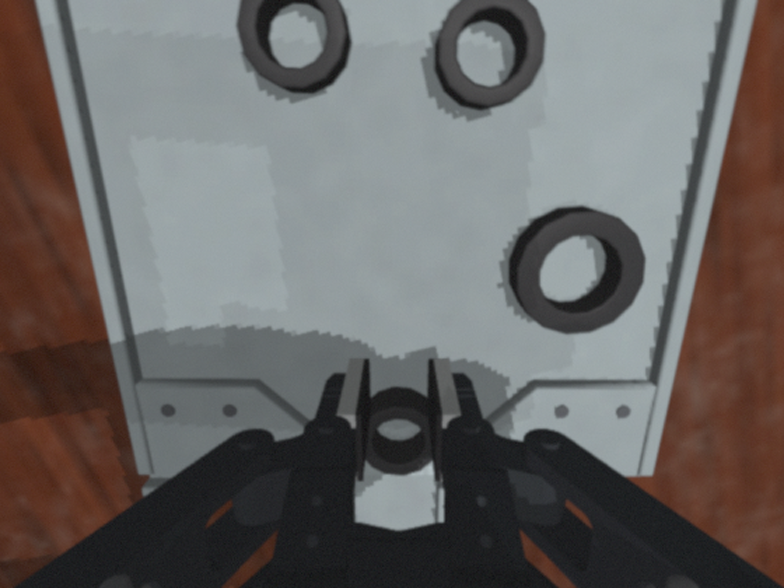

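Core_c is nested at (400,437). The funnel corners at (258,380) and (538,380) and the wall's rear corner at (653,475) show that it is laterally centred.

```bash
python3 - <<'E'
from h import *
c=np.load("w4.npy",allow_pickle=True).item();im=cv2.imread("pics/w4r.png")
cv=lambda a:(np.array(a,float)+.5)/1.4-.5
print((tray(p2w(cv([(258,380),(538,380),(653,475),(140,473)]),.014,c)[:,:2])*1000).round(1))
print((tray(p2w(cv([(400,437),(295,37),(492,48),(578,270)]),[.023,.023,.023,.021],c)[:,:2])*1000).round(1))
E
```

```text
[[  -1.5  -50. ]
 [  -1.    52.1]
 [  41.4  101.3]
 [  39.5 -100.6]]
[[  16.7    1.7]
 [-110.5  -26.1]
 [-107.6   27.1]
 [ -44.5   58.7]]
```

Request:
send_rows(dr=[[0,0,0],[0,0,0],[0,0,0],[0,0,0],[0,0,0],[0,0,0],[0,0,0],[0,0,0]], xyz=[[-0.6,-0.05,0],[-1.2,-0.05,0],[-1.8,-0.05,0],[-2.4,-0.05,0],[-3,-0.05,0],[-3.6,-0.05,0],[-4.3,-0.05,0],[-5,-0.05,0]], jaw=[24,24,24,24,24,24,24,24])

```text
time_s: 7.3
eef_pos: [0.5139, -0.0476, 0.0363]
eef_rot: [-0.0, 0.795, 0.607, 0.0]
wrist_force: [0.5, 0.8, 0.4]
opening: 0.238
grasp_force: 0.2
```

```bash
python3 - <<'E'
from h import *
st(); snap("w5")
E
```

```text
t 7.3 tray [48.2 -0.9] z 36.3 psi 0.03 tilt [ 0. -0. -1.] F [0.5 0.8 0.4]
```

View pics/w5.png

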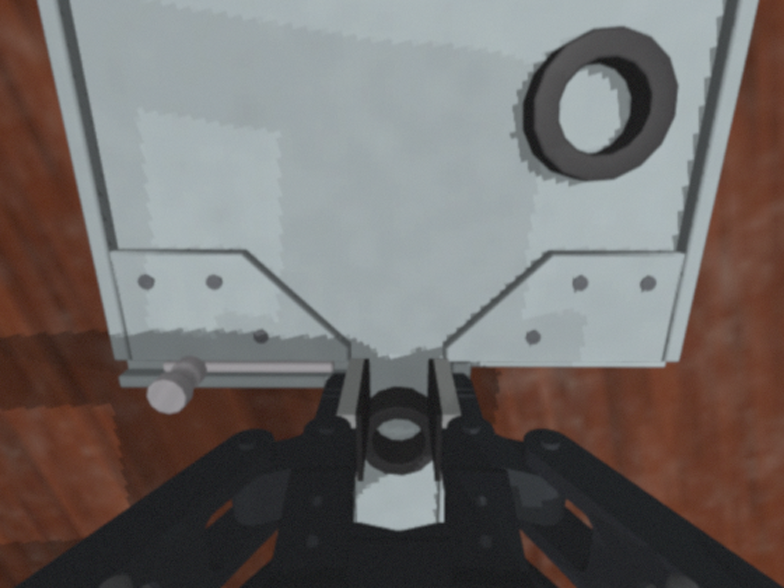

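Core_c is now in the slot at (400,437). The knob top is at (168,396), the wall's rear corner at (667,366), and the funnel starts at (247,252) and (548,252).

```bash
python3 - <<'E'
from h import *
c=np.load("w5.npy",allow_pickle=True).item()
cv=lambda a:(np.array(a,float)+.5)/1.4-.5
print((tray(p2w(cv([(247,252),(548,252),(667,366),(116,361)]),.014,c)[:,:2])*1000).round(1))
print((tray(p2w(cv([(400,437),(602,103),(168,396)]),[.023,.021,.033],c)[:,:2])*1000).round(1))
# tip corner predicted px
o=ctrl.get_obs();q=o['eef_rot'];Rt=Ro.from_quat([q[1],q[2],q[3],q[0]]).as_matrix()
for x in(-.011,.011): print(w2p(o['eef_pos']+Rt@[x,.0102,.019],c)*1.4)
E
```

```text
[[   1.5  -50.1]
 [   1.5   49.5]
 [  43.5   96.7]
 [  41.6 -101.4]]
[[ 67.1   0.6]
 [-43.5  57.9]
 [ 44.3 -73.9]]
[[424.11017796 410.19460516]]
[[425.23113847 355.59924307]]
```

Request:
send_rows(dr=[[0,0,0],[0,0,0],[0,0,0.5],[0,0,1],[0,0,1.5],[0,0,2],[0,0,2.5],[0,0,2.5]], xyz=[[0.9,0,0],[1.5,0,-2.3],[5,0.6,-3.5],[9,1.3,-3.5],[13,2.1,-3.5],[16.5,2.9,-3.5],[18.5,3.3,-3.5],[18.5,3.3,-3.5]], jaw=[24,24,24,24,24,24,24,24])

```text
time_s: 8.35
eef_pos: [0.5946, 0.1246, 0.0711]
eef_rot: [-0.0, 0.866, 0.499, 0.0]
wrist_force: [-0.1, -0.2, 0.3]
opening: 0.241
grasp_force: 0.0
```

```bash
python3 - <<'E'
from h import *
t,p,z=st(); snap("w6")
s=np.array([-108.5,25.3]);u=np.array([np.cos(np.radians(p)),np.sin(np.radians(p))])
plan([(*(s-10*u),-15)]*3+[(*(s-5*u),-15),(*s,-15),(-103,22.5,-15),(-97.5,20,-15),(-92,17.5,-15)],19,35.8)
E
```

```text
t 8.35 tray [-139.2   31.6] z 71.1 psi -14.79 tilt [ 2.e-04 -0.e+00 -1.e+00] F [-0.1 -0.2  0.3]
t 8.4 tray [-138.1   31.5] z 71.0 psi -14.81 tilt [-4.e-04 -3.e-04 -1.e+00] F [-1.1 -0.1  0.4]
dr 0.03 xyz -0.12 0.16 3.52
dr 0.03 xyz -0.12 0.16 3.52
dr 0.03 xyz -0.12 0.16 3.52
dr 0.03 xyz -0.62 0.17 3.52
dr 0.03 xyz -1.12 0.17 3.52
dr 0.03 xyz -1.73 0.04 3.52
dr 0.03 xyz -2.32 -0.07 3.52
dr 0.03 xyz -2.92 -0.17 3.52
```

View pics/w6.png

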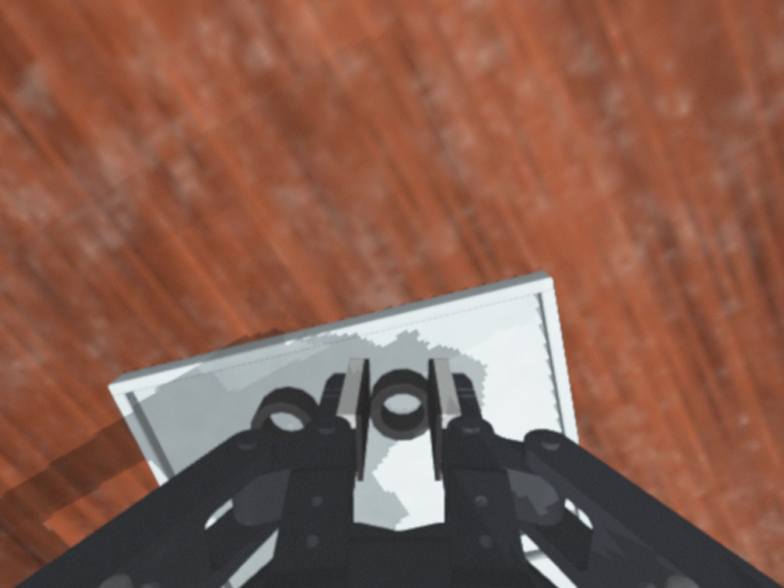

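Core_a is at (405,404), between the tips laterally. Core_b is at (288,418), to their left.

```bash
python3 - <<'E'
from h import *
c=np.load("w6.npy",allow_pickle=True).item()
cv=lambda a:(np.array(a,float)+.5)/1.4-.5
print((tray(p2w(cv([(405,404),(288,419)]),.023,c)[:,:2])*1000).round(1))
print((tray(p2w(cv([(110,383),(550,276)]),.014,c)[:,:2])*1000).round(1), "expect -150,-+101")
E
```

```text
[[-111.6   27.9]
 [-117.5  -24. ]]
[[-150.7  -99.7]
 [-150.   100.4]] expect -150,-+101
```

Request:
send_rows(dr=[[0,0,0],[0,0,0],[0,0,0],[0,0,0],[0,0,0],[0,0,0],[0,0,0],[0,0,0]], xyz=[[0.2,0.2,1.5],[0.2,0.2,3],[0.2,0.2,3.5],[-0.2,0.2,3.5],[-0.7,0.2,3.5],[-1.2,0.2,3.5],[-1.8,0.1,3.5],[-2.4,0,3.5]], jaw=[24,24,24,24,24,24,24,24])

```text
time_s: 9.4
eef_pos: [0.5823, 0.1015, 0.0366]
eef_rot: [0.0, 0.867, 0.498, 0.0]
wrist_force: [-0.3, 0.2, 0.7]
opening: 0.244
grasp_force: 0.2
```

```bash
cat >> h.py <<'E'
def line(b,ps1,n=8,d=19):
    t,p,z=st(); u=np.array([np.cos(np.radians(p)),np.sin(np.radians(p))]);a=t+d*u;b=np.array(b,float);print("core~",a.round(1),"step",np.linalg.norm(b-a)/n)
    plan([(*(a+(b-a)*k/n),p+(ps1-p)*k/n) for k in range(1,n+1)],d)
E
python3 - <<'E'
from h import *
line((-50,2),-15)
E
```

```text
t 9.4 tray [-113.8   25.8] z 36.6 psi -14.97 tilt [ 3.e-04  5.e-04 -1.e+00] F [-0.3  0.2  0.7]
core~ [-95.4  20.9] step 6.15075711459219
t 9.4 tray [-113.8   25.8] z 36.6 psi -14.97 tilt [ 3.e-04  5.e-04 -1.e+00] F [-0.3  0.2  0.7]
dr 0.0 xyz -0.61 -0.08 0
dr 0.0 xyz -1.22 -0.16 0
dr 0.0 xyz -1.83 -0.25 0
dr 0.0 xyz -2.44 -0.33 0
dr 0.0 xyz -3.05 -0.41 0
dr 0.0 xyz -3.66 -0.49 0
dr 0.0 xyz -4.27 -0.57 0
dr 0.0 xyz -4.88 -0.65 0
```

Request:
send_rows(dr=[[0,0,0],[0,0,0],[0,0,0],[0,0,0],[0,0,0],[0,0,0],[0,0,0],[0,0,0]], xyz=[[-0.6,-0.1,0],[-1.2,-0.15,0],[-1.8,-0.25,0],[-2.4,-0.35,0],[-3,-0.4,0],[-3.65,-0.5,0],[-4.25,-0.55,0],[-4.9,-0.65,0]], jaw=[24,24,24,24,24,24,24,24])

```text
time_s: 10.4
eef_pos: [0.5519, 0.0625, 0.0363]
eef_rot: [0.0, 0.867, 0.498, -0.0]
wrist_force: [0.1, -0.1, 0.4]
opening: 0.244
grasp_force: 0.3
```

```bash
python3 - <<'E'
from h import *
line((0,-0.3),0)
E
```

```text
t 10.4 tray [-68.1   6.8] z 36.3 psi -14.97 tilt [-0. -0. -1.] F [ 0.1 -0.1  0.4]
core~ [-49.7   1.8] step 6.219197630423531
t 10.4 tray [-68.1   6.8] z 36.3 psi -14.97 tilt [-0. -0. -1.] F [ 0.1 -0.1  0.4]
dr -0.31 xyz -0.61 0.07 0
dr -0.62 xyz -1.22 0.15 0
dr -0.94 xyz -1.83 0.22 0
dr -1.25 xyz -2.44 0.29 0
dr -1.56 xyz -3.06 0.36 0
dr -1.87 xyz -3.68 0.44 0
dr -2.18 xyz -4.3 0.51 0
dr -2.5 xyz -4.92 0.59 0
```

Request:
send_rows(dr=[[0,0,-0.3],[0,0,-0.6],[0,0,-0.95],[0,0,-1.25],[0,0,-1.55],[0,0,-1.85],[0,0,-2.2],[0,0,-2.5]], xyz=[[-0.6,0.05,0],[-1.2,0.15,0],[-1.85,0.2,0],[-2.45,0.3,0],[-3.05,0.35,0],[-3.7,0.45,0],[-4.3,0.5,0],[-4.9,0.55,0]], jaw=[24,24,24,24,24,24,24,24])

```text
time_s: 11.4
eef_pos: [0.5318, 0.0174, 0.0363]
eef_rot: [-0.0, 0.794, 0.607, -0.0]
wrist_force: [-0.7, -0.0, -0.4]
opening: 0.242
grasp_force: 0.3
```

```bash
python3 - <<'E'
from h import *
line((40,-0.7),0); im=snap("w7")
E
```

```text
t 11.4 tray [-19.3  -0.7] z 36.3 psi 0.09 tilt [-0.e+00 -2.e-04 -1.e+00] F [-0.7 -0.  -0.4]
core~ [-0.3 -0.6] step 5.037713326735106
t 11.4 tray [-19.3  -0.7] z 36.3 psi 0.09 tilt [-0.e+00 -2.e-04 -1.e+00] F [-0.7 -0.  -0.4]
dr 0.0 xyz -0.5 -0.0 0
dr 0.0 xyz -1.01 -0.0 0
dr 0.01 xyz -1.51 -0.0 0
dr 0.01 xyz -2.02 -0.0 0
dr 0.01 xyz -2.52 -0.01 0
dr 0.01 xyz -3.02 -0.01 0
dr 0.01 xyz -3.53 -0.01 0
dr 0.01 xyz -4.03 -0.01 0
```

Request:
send_rows(dr=[[0,0,0],[0,0,0],[0,0,0],[0,0,0],[0,0,0],[0,0,0],[0,0,0],[0,0,0]], xyz=[[-0.5,0,0],[-1,0,0],[-1.5,0,0],[-2,0,0],[-2.5,0,0],[-3,0,0],[-3.5,0,0],[-4,0,0]], jaw=[24,24,24,24,24,24,24,24])

```text
time_s: 12.45
eef_pos: [0.5216, -0.0212, 0.0363]
eef_rot: [-0.0, 0.795, 0.607, 0.0]
wrist_force: [0.2, 1.2, -1.0]
opening: 0.234
grasp_force: 0.2
```

```bash
cat >> h.py <<'E'
def nested(n):
    "is the core still between the tips: match the ring patch of w5"
    T=cv2.imread("pics/w5r.png",0)[280:338,262:312];I=cv2.imread(f"pics/{n}r.png",0)[265:353,252:322]
    r=cv2.matchTemplate(I,T,cv2.TM_CCOEFF_NORMED);_,m,_,l=cv2.minMaxLoc(r);print("match",round(m,2),"shift px",l[0]-10,l[1]-15)
E
python3 - <<'E'
from h import *
nested("w7");nested("w4");snap("w8");nested("w8")
line((67,-.9),0)
E
```

```text
match 0.99 shift px 0 0
match 0.99 shift px 0 0
match 0.84 shift px 0 0
t 12.5 tray [21.1 -0.4] z 36.3 psi 0.02 tilt [-2.e-04 -0.e+00 -1.e+00] F [ 0.5 -0.1  0.4]
core~ [40.1 -0.4] step 3.369176962460233
t 12.5 tray [21.1 -0.4] z 36.3 psi 0.02 tilt [-2.e-04 -0.e+00 -1.e+00] F [ 0.5 -0.1  0.4]
dr 0.0 xyz -0.34 -0.01 0
dr 0.0 xyz -0.67 -0.01 0
dr 0.0 xyz -1.01 -0.02 0
dr 0.0 xyz -1.35 -0.03 0
dr 0.0 xyz -1.68 -0.03 0
dr 0.0 xyz -2.02 -0.04 0
dr 0.0 xyz -2.36 -0.05 0
dr 0.0 xyz -2.69 -0.05 0
```

Request:
send_rows(dr=[[0,0,0],[0,0,0],[0,0,0],[0,0,0],[0,0,0],[0,0,0],[0,0,0],[0,0,0]], xyz=[[-0.35,0,0],[-0.7,0,0],[-1.05,0,0],[-1.4,0,0],[-1.75,0,0],[-2.1,0,0],[-2.4,0,0],[-2.7,0,0]], jaw=[24,24,24,24,24,24,24,24])

```text
time_s: 13.5
eef_pos: [0.5145, -0.0471, 0.0363]
eef_rot: [0.0, 0.795, 0.607, -0.0]
wrist_force: [-0.9, -0.4, 0.6]
opening: 0.241
grasp_force: 0.2
```

```bash
python3 - <<'E'
from h import *
snap("w9");nested("w9")
s=np.array([-114.5,-27.]);u=np.array([np.cos(np.radians(15)),np.sin(np.radians(15))])
plan([(*(s-10*u),15)],19,71)
E
```

```text
match 0.84 shift px 0 0
t 13.55 tray [47.8 -0.4] z 36.3 psi 0.02 tilt [-1.e-04  0.e+00 -1.e+00] F [-0.7 -1.4 -0.7]
dr -2.5 xyz 19.03 -3.41 -3.47
```

Request:
send_rows(dr=[[0,0,0],[0,0,0],[0,0,-0.5],[0,0,-1],[0,0,-1.5],[0,0,-2],[0,0,-2.5],[0,0,-2.5]], xyz=[[0.9,0,0],[1.5,0,-2.3],[5,-0.6,-3.5],[9,-1.3,-3.5],[13,-2.1,-3.5],[16.5,-2.9,-3.5],[19,-3.5,-3.5],[19,-3.5,-3.5]], jaw=[24,24,24,24,24,24,24,24])

```text
time_s: 14.55
eef_pos: [0.5304, 0.1478, 0.0712]
eef_rot: [-0.0, 0.708, 0.707, 0.0]
wrist_force: [0.5, -1.0, -0.3]
opening: 0.238
grasp_force: 0.0
```

```bash
python3 - <<'E'
from h import *
im=snap("w10"); st()
# match ring template from w6 (core a at raw (289,288))
T=cv2.imread("pics/w6r.png",0)[262:318,265:312];r=cv2.matchTemplate(cv2.imread("pics/w10r.png",0)[235:345,255:322],T,cv2.TM_CCOEFF_NORMED);print(cv2.minMaxLoc(r),"expect",(10,27))
s=np.array([-113.5,-27.5]);u=np.array([np.cos(np.radians(15)),np.sin(np.radians(15))])
plan([(*(s-12*u),15)]+[(*s,15),(-97,-21,15)],19,35.8)
E
```

```text
t 14.6 tray [-143.6  -36.1] z 71.2 psi 15.13 tilt [-2.e-04 -2.e-04 -1.e+00] F [ 0.4 -0.3  0.1]
(-0.4430842399597168, 0.7838172912597656, (4, 11), (8, 28)) expect (10, 27)
t 14.6 tray [-143.6  -36.1] z 71.2 psi 15.13 tilt [-2.e-04 -2.e-04 -1.e+00] F [ 0.4 -0.3  0.1]
dr 0.02 xyz -0.03 0.05 3.54
dr 0.02 xyz -1.23 0.05 3.54
dr 0.02 xyz -3.0 0.24 3.54
```

Request:
send_rows(dr=[[0,0,0],[0,0,0],[0,0,0],[0,0,0],[0,0,0],[0,0,0],[0,0,0],[0,0,0]], xyz=[[0.2,0,1.5],[0.2,0,3],[0.2,0,3.5],[-0.2,0,3.5],[-0.7,0,3.5],[-1.2,0,3.5],[-1.8,0.1,3.5],[-2.4,0.2,3.5]], jaw=[24,24,24,24,24,24,24,24])

```text
time_s: 15.6
eef_pos: [0.5329, 0.1212, 0.0366]
eef_rot: [0.0, 0.709, 0.705, 0.0]
wrist_force: [0.3, 0.4, 0.1]
opening: 0.242
grasp_force: 0.2
```

```bash
python3 - <<'E'
from h import *
snap("w11");nested("w11");line((-50,-2),15)
E
```

```text
match 0.97 shift px 0 0
t 15.65 tray [-119.1  -26.7] z 36.5 psi 15.01 tilt [-3.e-04  6.e-04 -1.e+00] F [ 1.  -0.4 -0.8]
core~ [-100.8  -21.7] step 6.811827168895516
t 15.65 tray [-119.1  -26.7] z 36.5 psi 15.01 tilt [-3.e-04  6.e-04 -1.e+00] F [ 1.  -0.4 -0.8]
dr 0.0 xyz -0.68 0.07 0
dr 0.0 xyz -1.35 0.15 0
dr 0.0 xyz -2.03 0.22 0
dr 0.0 xyz -2.71 0.3 0
dr 0.0 xyz -3.39 0.37 0
dr 0.0 xyz -4.06 0.44 0
dr 0.0 xyz -4.74 0.52 0
dr 0.0 xyz -5.42 0.59 0
```

Request:
send_rows(dr=[[0,0,0],[0,0,0],[0,0,0],[0,0,0],[0,0,0],[0,0,0],[0,0,0],[0,0,0]], xyz=[[-0.65,0.05,0],[-1.35,0.15,0],[-2,0.2,0],[-2.7,0.3,0],[-3.4,0.35,0],[-4.05,0.45,0],[-4.75,0.5,0],[-5.4,0.6,0]], jaw=[24,24,24,24,24,24,24,24])

```text
time_s: 16.65
eef_pos: [0.5384, 0.0671, 0.0363]
eef_rot: [-0.0, 0.709, 0.706, -0.0]
wrist_force: [0.1, -0.0, -0.5]
opening: 0.236
grasp_force: 0.3
```

```bash
python3 - <<'E'
from h import *
line((0,-0.3),0)
E
```

```text
t 16.65 tray [-69.   -7.4] z 36.3 psi 15.03 tilt [ 0.e+00 -1.e-04 -1.e+00] F [ 0.1 -0.  -0.5]
core~ [-50.7  -2.5] step 6.337704616879434
t 16.65 tray [-69.   -7.4] z 36.3 psi 15.03 tilt [ 0.e+00 -1.e-04 -1.e+00] F [ 0.1 -0.  -0.5]
dr 0.31 xyz -0.62 -0.08 0
dr 0.63 xyz -1.24 -0.15 0
dr 0.94 xyz -1.87 -0.23 0
dr 1.25 xyz -2.49 -0.3 0
dr 1.57 xyz -3.12 -0.38 0
dr 1.88 xyz -3.75 -0.45 0
dr 2.19 xyz -4.38 -0.53 0
dr 2.5 xyz -5.01 -0.61 0
```

Request:
send_rows(dr=[[0,0,0.3],[0,0,0.65],[0,0,0.95],[0,0,1.25],[0,0,1.55],[0,0,1.9],[0,0,2.2],[0,0,2.5]], xyz=[[-0.6,-0.1,0],[-1.25,-0.15,0],[-1.85,-0.25,0],[-2.5,-0.3,0],[-3.1,-0.4,0],[-3.75,-0.45,0],[-4.4,-0.55,0],[-5,-0.6,0]], jaw=[24,24,24,24,24,24,24,24])

```text
time_s: 17.65
eef_pos: [0.5321, 0.0172, 0.0363]
eef_rot: [-0.0, 0.795, 0.606, -0.0]
wrist_force: [1.0, 1.2, 0.5]
opening: 0.236
grasp_force: 0.2
```

```bash
python3 - <<'E'
from h import *
snap("w12");nested("w12");line((40,-0.5),0)
E
```

```text
match 0.99 shift px 0 0
t 17.7 tray [-18.6  -0.2] z 36.3 psi -0.17 tilt [-3.e-04  0.e+00 -1.e+00] F [-0.1  0.8 -1.1]
core~ [ 0.4 -0.2] step 4.9489250946621155
t 17.7 tray [-18.6  -0.2] z 36.3 psi -0.17 tilt [-3.e-04  0.e+00 -1.e+00] F [-0.1  0.8 -1.1]
dr -0.0 xyz -0.49 -0.0 0
dr -0.01 xyz -0.99 -0.01 0
dr -0.01 xyz -1.48 -0.01 0
dr -0.01 xyz -1.98 -0.01 0
dr -0.02 xyz -2.47 -0.01 0
dr -0.02 xyz -2.97 -0.02 0
dr -0.03 xyz -3.46 -0.02 0
dr -0.03 xyz -3.96 -0.02 0
```

Request:
send_rows(dr=[[0,0,0],[0,0,0],[0,0,0],[0,0,0],[0,0,0],[0,0,0],[0,0,0],[0,0,0]], xyz=[[-0.5,0,0],[-1,0,0],[-1.5,0,0],[-2,0,0],[-2.5,0,0],[-3,0,0],[-3.45,0,0],[-3.9,0,0]], jaw=[24,24,24,24,24,24,24,24])

```text
time_s: 18.7
eef_pos: [0.5219, -0.0203, 0.0363]
eef_rot: [-0.0, 0.795, 0.607, 0.0]
wrist_force: [0.5, 0.9, -0.5]
opening: 0.24
grasp_force: 0.3
```

Request:
send_rows(dr=[[0,0,0],[0,0,0],[0,0,0],[0,0,0],[0,0,0],[0,0,0],[0,0,0],[0,0,0]], xyz=[[-0.35,0,0],[-0.7,0,0],[-1.05,0,0],[-1.4,0,0],[-1.75,0,0],[-2.1,0,0],[-2.4,0,0],[-2.6,0,0]], jaw=[24,24,24,24,24,24,24,24])

```text
time_s: 19.7
eef_pos: [0.515, -0.0453, 0.0363]
eef_rot: [-0.0, 0.795, 0.607, -0.0]
wrist_force: [-0.5, 0.0, 0.1]
opening: 0.244
grasp_force: 0.3
```

```bash
python3 - <<'E'
from h import *
snap("w13");nested("w13");st()
E
```

```text
match 0.84 shift px 0 0
t 19.75 tray [45.8 -0.3] z 36.3 psi 0.02 tilt [-1.e-04  0.e+00 -1.e+00] F [ 0.6 -0.3 -0.4]
```

Request:
send_rows(dr=[[0,0,0],[0,0,0],[0,0,0],[0,0,0],[0,0,0],[0,0,0],[0,0,0],[0,0,0]], xyz=[[-0.08,0,0],[-0.15,0,0],[0.8,0,0],[1.4,0,-2.3],[0.5,-2.5,-4.5],[0.1,-6,-4.5],[0.1,-9,-4.5],[0.1,-10.5,-4.5]], jaw=[24,24,24,24,12,0,0,0])

```text
time_s: 20.75
eef_pos: [0.4128, -0.0157, 0.0812]
eef_rot: [-0.0, 0.795, 0.607, -0.0]
wrist_force: [-0.6, -0.6, -0.0]
opening: 0.001
grasp_force: 0.0
```

```bash
python3 - <<'E'
from h import *
st()
im=ctrl.camera("top")[:,:,::-1];cv2.imwrite("pics/t2r.png",im)
im2=snap("w14")
c=ctrl.calibration("top")
a=cv2.resize(im[150:252,198:334],(784,588),interpolation=cv2.INTER_CUBIC)
g=cv2.cvtColor(im2,cv2.COLOR_BGR2BGRA)[:,:,:3]
b=cv2.resize(im2,(392,294),interpolation=cv2.INTER_CUBIC); a=cv2.resize(a,(392,294))
cv2.imwrite("pics/t2.png",np.hstack([cv2.resize(im[170:252,218:334],(400,283),interpolation=cv2.INTER_CUBIC),cv2.resize(im2,(377,283),interpolation=cv2.INTER_AREA)]))
E
```

```text
t 20.75 tray [  44.  -106.8] z 81.2 psi 0.05 tilt [ 1.e-04 -5.e-04 -1.e+00] F [-0.6 -0.6 -0. ]
```

View pics/t2.png

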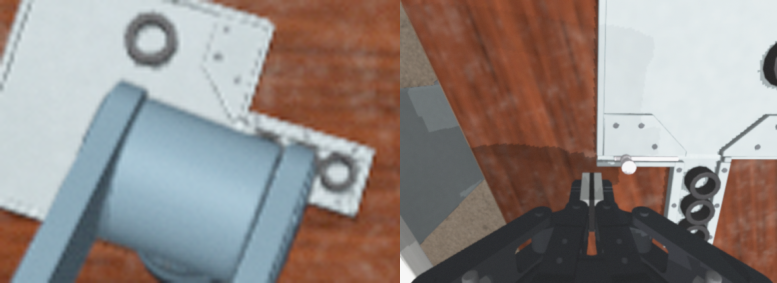

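In the wrist half of the picture, all three small cores sit in the slot in a row, the last at (704,181). The knob is at (628,166) and the closed fingers are to its −y side. The big core is undisturbed.

```bash
python3 - <<'E'
from h import *
c=np.load("w14.npy",allow_pickle=True).item();im=cv2.imread("pics/w14r.png")
f=lambda u,v:((u-400+.5)*560/377-.5,(v+.5)*420/283-.5)
print((tray(p2w([f(628,166),f(704,181)],[.033,.023],c)[:,:2])*1000).round(1),"wall x42:",(tray(p2w([f(603,163),f(760,158)],.014,c)[:,:2])*1000).round(1))
# refine last core: dark-mask rows/cols
x,y=map(int,f(704,181));g=im.max(2)
sub=g[y-35:y+40,x-30:x+30];m=(sub<120)
print("cols",np.where(m[35])[0]+x-30,"\nrows",np.where(m[:,30])[0]+y-35,"at",x,y)
sub=g[225:265,315:360]; print("knob bright rows", [ (225+i,int(r.max())) for i,r in enumerate(sub) if r.max()>235][:40:4])
plan([(45,-106.8,0)],0,38)
E
```

```text
[[ 42.7 -73.8]
 [ 62.8   0.4]] wall x42: [[ 48.5 -94.4]
 [ 43.1  54.9]]
cols [422 423 424 425 426 427 428 429 430 431 432 433 434 435 436 437 438 439
 440 441 457 458 459 460 461 462 463 464 465 466 467 468 469 470 471 472
 473 474] 
rows [248 249 250 251 252 253 254 255 256 257 258 259 260 261 262 275 276 277
 278 279 280 281 282 283 284 285 286 287 288 289 290 291 292 293 294 295
 296 297 298 299 300 301 302 303 304 305 306 307] at 451 268
knob bright rows [(233, 238), (237, 246), (243, 246), (247, 246), (251, 246), (255, 245)]
t 20.85 tray [  44.1 -106.3] z 81.2 psi 0.05 tilt [ 1.e-04 -4.e-04 -1.e+00] F [0.4 0.2 1. ]
dr 0.01 xyz -0.09 -0.05 4.32
```

Request:
send_rows(dr=[[0,0,0],[0,0,0],[0,0,0],[0,0,0],[0,0,0],[0,0,0],[0,0,0],[0,0,0]], xyz=[[-0.1,0,1.5],[-0.1,0,3],[-0.1,0,4.2],[-0.1,0,4.2],[-0.1,0.5,4.2],[-0.1,1,4.2],[-0.1,1.5,4.2],[-0.1,2,4.2]], jaw=[0,0,0,0,0,0,0,0])

```text
time_s: 21.85
eef_pos: [0.4335, -0.0229, 0.0395]
eef_rot: [0.0, 0.795, 0.607, 0.0]
wrist_force: [-1.1, 1.0, 1.7]
opening: -0.002
grasp_force: 0.6
```

Request:
send_rows(dr=[[0,0,0],[0,0,0],[0,0,0],[0,0,0],[0,0,0],[0,0,0],[0,0,0],[0,0,0]], xyz=[[0,0.4,0],[0,0.8,0],[0,1.2,0],[0,1.6,0],[0,2,0],[0,2.4,0],[0,2.7,0],[0,3,0]], jaw=[0,0,0,0,0,0,0,0])

```text
time_s: 22.85
eef_pos: [0.4622, -0.0307, 0.0393]
eef_rot: [-0.0, 0.795, 0.607, -0.0]
wrist_force: [-1.1, 0.2, 0.2]
opening: 0.002
grasp_force: 0.6
```

```bash
python3 - <<'E'
from h import *
st(); im=snap("w15")
# knob: bright blob right of the fingers
g=im[:,:,:].min(2);c=np.load("w15.npy",allow_pickle=True).item()
for y in(-70,-60,-50,-40,-32):
    print(y,w2p([*(R@[.045,y/1000]+[X0,Y0]),.033],c).round(0))
E
```

```text
t 22.85 tray [ 45.4 -55.2] z 39.3 psi 0.03 tilt [-0.e+00 -1.e-04 -1.e+00] F [-1.1  0.2  0.2]
-70 [[250. 287.]]
-60 [[271. 287.]]
-50 [[293. 287.]]
-40 [[315. 287.]]
-32 [[332. 287.]]
```

Request:
send_rows(dr=[[0,0,0],[0,0,0],[0,0,0],[0,0,0],[0,0,0],[0,0,0],[0,0,0],[0,0,0]], xyz=[[0,0.05,0],[0,0.1,0],[0,0.15,0],[0,0.2,0],[0,0.25,0],[0,0.3,0],[0,0.3,0],[0,0.3,0]], jaw=[0,0,0,0,0,0,0,0])

```text
time_s: 23.9
eef_pos: [0.4645, -0.0313, 0.0391]
eef_rot: [-0.0, 0.795, 0.607, -0.0]
wrist_force: [-3.7, 0.7, 2.4]
opening: 0.002
grasp_force: 1.7
```

```bash
python3 - <<'E'
from h import *
st(); im=snap("w16"); im0=cv2.imread("pics/w5r.png")
# brightest compact blob near expected knob
print(im[287,255:360:3].max(1))
E
```

```text
t 23.9 tray [ 45.4 -52.8] z 39.1 psi 0.03 tilt [ 0.e+00 -9.e-04 -1.e+00] F [-3.7  0.7  2.4]
[ 38  39  38  40  55 105 105 107 105  34  34  63 108 108 108 101  38  42
  40  37  42 158 169 167 164 163 166 169 117  83 127 120 127 129  98]
```

Request:
send_rows(dr=[[0,0,0],[0,0,0],[0,0,0],[0,0,0],[0,0,0],[0,0,0],[0,0,0],[0,0,0]], xyz=[[0,0.03,0],[0,0.06,0],[0,0.09,0],[0,0.12,0],[0,0.15,0],[0,0.15,0],[0,0.15,0],[0,0.15,0]], jaw=[0,0,0,0,0,0,0,0])

```text
time_s: 24.95
eef_pos: [0.465, -0.0314, 0.0389]
eef_rot: [-0.001, 0.795, 0.607, -0.001]
wrist_force: [-7.7, 1.1, 5.4]
opening: -0.001
grasp_force: 4.0
```

```bash
python3 - <<'E'
from h import *
st()
E
```

```text
t 24.95 tray [ 45.4 -52.3] z 38.9 psi 0.04 tilt [-0.     -0.0033 -1.    ] F [-7.7  1.1  5.4]
```

Request:
send_rows(dr=[[0,0,0],[0,0,0],[0,0,0],[0,0,0],[0,0,0],[0,0,0],[0,0,0],[0,0,0]], xyz=[[0,-0.7,0],[0,-1.5,0],[0,-1.5,-3],[0,-1.5,-6],[0,-2.5,-10],[-1,-4,-14],[-1.5,-5,-17],[-1.5,-5,-17]], jaw=[0,0,0,0,0,0,0,0])

```text
time_s: 25.95
eef_pos: [0.4155, -0.0338, 0.2119]
eef_rot: [0.003, 0.795, 0.607, 0.002]
wrist_force: [-0.3, 0.2, 0.5]
opening: 0.001
grasp_force: 0.0
```

```bash
python3 - <<'E'
from h import *
st(); im=snap("w17"); c=np.load("w17.npy",allow_pickle=True).item()
# rectify the wrist picture at a plane height into tray coords (1 mm = 2 px) and measure
def rect(z,x0=30,x1=160,y0=-60,y1=40,s=4):
    t=np.array([(x0,y0),(x1,y0),(x1,y1),(x0,y1)],float)
    W=np.c_[(t/1000)@R.T+[X0,Y0],np.full(4,z)]
    H=cv2.getPerspectiveTransform(w2p(W,c).astype(np.float32),((t-[x0,y0])*s).astype(np.float32))
    return cv2.warpPerspective(im,H,((x1-x0)*s,(y1-y0)*s))
r=rect(.023); g=cv2.GaussianBlur(r.max(2),(3,3),0)
ci=cv2.HoughCircles(g,cv2.HOUGH_GRADIENT,1,60,param1=80,param2=12,minRadius=55,maxRadius=64)
print("cores top plane (x,y,r mm)",[(round(a/4+30,1),round(b/4-60,1),round(q/4,1)) for a,b,q in ci[0][:6]] if ci is not None else None)
k=rect(.033);h=cv2.GaussianBlur(k.max(2),(3,3),0)
ci=cv2.HoughCircles(h,cv2.HOUGH_GRADIENT,1,40,param1=80,param2=10,minRadius=22,maxRadius=29)
print("knob cand",[(round(a/4+30,1),round(b/4-60,1),round(q/4,1)) for a,b,q in ci[0][:8]] if ci is not None else None)
# centreline profile
print([int(v) for v in g[(60)*4, :240:8]])
E
```

```text
t 25.95 tray [ 60.8 -99.5] z 211.9 psi 0.0 tilt [-6.0e-04  6.8e-03 -1.0e+00] F [-0.3  0.2  0.5]
cores top plane (x,y,r mm) [(np.float32(63.4), np.float32(-5.6), np.float32(13.8)), (np.float32(119.9), np.float32(-4.6), np.float32(15.0)), (np.float32(92.4), np.float32(-4.9), np.float32(15.3))]
knob cand [(np.float32(43.4), np.float32(-34.4), np.float32(6.8)), (np.float32(62.6), np.float32(-8.4), np.float32(6.0)), (np.float32(90.4), np.float32(-6.6), np.float32(6.8)), (np.float32(118.9), np.float32(-6.9), np.float32(6.8)), (np.float32(83.1), np.float32(-14.9), np.float32(5.9)), (np.float32(77.6), np.float32(-25.6), np.float32(7.1))]
[235, 235, 235, 234, 230, 241, 246, 228, 231, 228, 181, 85, 101, 98, 142, 181, 206, 214, 188, 171, 108, 51, 50, 83, 99, 86, 82, 97, 102, 161]
```

Request:
send_rows(dr=[[0,0,0],[0,0,0],[0,0,0],[0,0,0],[0,0,0],[0,0,0],[0,0,0],[0,0,0]], xyz=[[0,1,0],[0,2,0],[0,3,0],[0,4,0],[0,5,0],[0,5,0],[0,5,0],[0,5,0]], jaw=[0,0,0,0,0,0,0,0])

```text
time_s: 27.0
eef_pos: [0.4622, -0.0462, 0.2093]
eef_rot: [-0.0, 0.795, 0.607, -0.0]
wrist_force: [0.1, -0.5, 0.5]
opening: -0.003
grasp_force: 0.0
```

```bash
python3 - <<'E'
from h import *
st(); im=snap("w18"); c=np.load("w18.npy",allow_pickle=True).item()
def rect(z,x0=-150,x1=150,y0=-105,y1=105,s=4):
    t=np.array([(x0,y0),(x1,y0),(x1,y1),(x0,y1)],float)
    W=np.c_[(t/1000)@R.T+[X0,Y0],np.full(4,z)]
    H=cv2.getPerspectiveTransform(w2p(W,c).astype(np.float32),((t-[x0,y0])*s).astype(np.float32))
    return cv2.GaussianBlur(cv2.warpPerspective(im,H,((x1-x0)*s,(y1-y0)*s)).max(2),(3,3),0)
def circ(z,r0,r1,p,d):
    ci=cv2.HoughCircles(rect(z),cv2.HOUGH_GRADIENT,1,d,param1=80,param2=p,minRadius=r0,maxRadius=r1)
    return [] if ci is None else [tuple(float(round(v,1)) for v in(a/4-150,b/4-105,q/4)) for a,b,q in ci[0][:10]]
print("cores",circ(.023,55,64,16,80)); print("big",circ(.021,80,88,16,80)); print("knob",[k for k in circ(.033,23,29,10,40) if k[0]<55])
g=rect(.014).astype(int)
# wall rear edge / shutter rear edge x along clean rows y=+60,-85 and slot rows
for y in(70,60,-90): row=g[(y+105)*4,(30+150)*4:(60+150)*4:4];print(y,row)
E
```

```text
t 27.0 tray [ 60.4 -51.1] z 209.3 psi 0.03 tilt [ 0.e+00 -1.e-04 -1.e+00] F [ 0.1 -0.5  0.5]
cores [(64.5999984741211, -1.399999976158142, 14.399999618530273), (-41.400001525878906, 52.400001525878906, 14.5), (94.0999984741211, -2.4000000953674316, 15.300000190734863)]
big [(-43.599998474121094, 58.599998474121094, 20.200000762939453)]
knob [(43.900001525878906, -32.599998474121094, 6.5), (-46.099998474121094, 49.400001525878906, 6.300000190734863), (-29.399999618530273, 49.599998474121094, 7.099999904632568)]
70 [232 231 231 232 232 232 232 233 233 234 236 237 236 232 215 181 153 145
 145 144 145 147 149 150 150 147 143 141 139 138]
60 [233 233 233 232 233 233 234 234 234 234 235 235 234 231 213 172 141 132
 133 135 137 137 135 133 131 128 126 128 129 131]
-90 [224 224 224 224 225 225 225 225 224 221 210 203 220 225 222 208 180 185
 217 224 216 186 149 145 147 148 147 147 147 147]
```

```bash
python3 -c "
from bench import ctrl
print(ctrl.hand_in())"
```

```text
the job is handed in; nothing more can be done
None
```

The three small cores are in the slot, the big core is where it lay, the shutter is pushed shut against its stop, and the job is handed in at about 27 s; the verdict was not shown.

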